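Weigh the parts caddy on the spring balance

ROBOT

A 6-joint arm with a two-finger parallel gripper is mounted at the origin on the work surface. World frame = base frame: x ahead of the robot, y to its left, z up, the work surface at z = 0. Lengths are in m, angles in rad, forces in N, time in s.
With the tool pointing down it reaches from about 0.4 to 0.825 m from the base axis. Payload 7 kg.
Tool frame: the origin (TCP) lies midway between the tips of the shut fingers; the grasp point (between the pads) lies 19 mm behind it; z points along the fingers, y is the line along which they close (so a half turn about z gives the same grasp; the last joint's range is limited). The gripper opens to 88 mm and grips with 3 to 60 N. Pads are 19 mm wide; open, the fingers measure 130 mm over their backs; the gripper's body (78 mm by 193 mm) begins 47 mm behind the grasp point.
Start: joints at [1.431, 0.359, 0.012, 0, -1.224, -0.288], TCP at [0.28, 0.614, 0.227] pointing down, gripper open.
Joint ranges: [-3.07, 3.07], [-1.43, 2.12], [-1.02, 1.25], [-3.03, 1.67], [-3.05, -0], [-3.03, 3.03]. Speed limits (rad/s): [2.39, 2.39, 3.01, 3.14, 3.14, 3.14].

INTERFACE

Orientations are given as [roll, pitch, yaw] about the fixed x, y, z axes, in that order (R = Rz(yaw) Ry(pitch) Rx(roll)).
In Python, from station import arm, grab_frame, camera_params, spot_in gives the robot as it stands.
- The arm moves only by the shell command python3 -m jog 'ROWS' [FORCE]. ROWS is JSON, a list that holds one entry, the list of rows, each a list of 7 numbers: the shift along the tool's x, y, z in mm, then the turn, a rotation vector about the tool's x, y, z in rad, then the finger opening in mm, from 0 to 87.6. In form: [[[x, y, z, wx, wy, wz, fingers], ...]]. A call has 1 to 20 rows; each row is the pose to reach, as a shift and turn from the pose commanded when the call began, along the tool's axes at that moment; what a row does not reach only later rows make up. A row lasts 1/8 s, in which the tool goes at most 62.5 mm and 10.7 degrees, less where a joint would pass 70% of its speed; a pose out of reach is approached as far as the arm can. A call with a gripper value outside its range is refused whole. The fingers move at their own pace and stop on an object; FORCE is the grip in N (left out, the last holds). Time passes only in rows, so rows that repeat a pose let the fingers close. It gives the time, the measured TCP pose, the force, the opening and the grip force at its end, in the units of the state.
- arm.get_state(): the state, without advancing time (a new reading comes with each control period).
- grab_frame(name): name is "scene" or "top" or "wrist"; returns (picture, depth): 400x640x3 uint8, blue, green, red; 400x640 float32, m along the optical axis (not along the pixel's ray), 0 where there is no reading.
- camera_params(name): a dict with "mtx" (3x3 intrinsics, pixels), "R" (3x3) and "t" (3): a world point X has camera coordinates R X + t. Camera axes: x right, y down, z forward; pixel columns grow to the right and rows downward; lengths in m; the calibration is good to about 2 mm. A picture is of the moment at which its call begins: read the wrist's pose just before it. camera_params takes no time and is no camera call; for the wrist camera it gives the pose at the moment of the call.
- arm.job_done(): hands the job in; it is judged then, once.
Trained networks look in the newest picture that a camera, given by its name, has taken for a name from the list of things; names that differ only in an ending like _2 or _b are one class to them, and where a whole thing is asked for, a point or a joint stands for the part that bears it (a point fixed in the world has none). Each returns a list of dicts, best first, with "confidence" (0 to 1); they miss things now and then, are a little off and sometimes report something else, mostly with a low value. They report only what shows in the picture. A call takes as long as a camera call. They do not tell look-alikes from the thing itself.
- spot_in(query, camera): "uv" ([column, row] in pixels, amid what is visible of it).
The state is a dict: "t": time; "q": joint angles; "qd": joint speeds; "joint_efforts": joint torques, N m; "eef_pos": TCP position; "ee_rot": TCP orientation; "force": force on the tool from outside, world axes, zero at the start; "moment": the same for the moment, N m; "width": finger opening in m; "gripper_force": force on a finger pad.
Only numpy, scipy, OpenCV 4.12 (cv2) and the standard library are available. Lean on these libraries where they do the work, as an engineer would, in place of code of your own. Each camera call takes 0.05 s, during which the arm holds its last target. There are 200 camera calls.

TASK

Weigh the plywood caddy of spare parts: lift it by its handle bar, keeping it upright, hang the middle of the bar on the hook of the spring balance, and let it down slowly, still held, until the balance alone carries it, so that the pointer does not jump down or spring back up when you let go. Do not yank the hook or pull the balance to its end stop, and leave the other things on the desk where they are. At the end the caddy hangs level and still, with the pointer at rest.

Things in the scene. Friction and masses are not known exactly. Their poses are not given: they have to be found in the camera images.
- bar_mid (a point): Centre of the caddy's handle bar: a straight pale wooden bar along own x (from -86 to +86 mm), 12 mm wide (own y), 20 mm high, free all round; z up. This point is 125 mm above the caddy's underside. The bar is to hang on the hook by this middle. The caddy is loose, mass unknown between 0.25 and 0.85 kg, centre of mass within 6 mm of straight below this point.
- bar_grip (a point): Point in the same bar, 60 mm from its middle towards own -x (the robot's side), half-way up: a place to grip across the 12 mm width so that the hand stays clear of the balance; the hand may lean back towards own -x. Same axes as bar_mid.
- tray (a point): Centre of the floor of the caddy's plywood tray, on its underside. Tray 190 mm long (own x), 110 mm wide (own y), 52 mm high, spare parts fixed in it no higher than its walls. At each end an upright 46 mm wide and 9 mm thick rises to 140 mm and carries the bar. Between bar and tray 60 mm are empty.
- stand: White steel stand, fixed on the desk. Origin on the desk straight below the hook, z up, own x from hook to column. Base plate 10 mm thick, x -60 to +220, y -85 to +85 mm. Column 20 mm diameter at x = +150 mm, 490 mm high; its boom holds the balance upright over the hook.
- tube_end (a point): Centre of the lower end of the balance, a clear upright tube 38 mm in diameter over its blue caps, 320 to 473 mm above the desk; it does not move. The hook's rod comes out here. Same axes as the stand.
- hook_seat (a point): Seat of the red hook: middle of its bowl, top of the wire, where the bar's underside rests when hung; 235 mm above the desk unloaded, sinks with the pointer. Same axes as the stand. 6 mm wire bent in the own y-z plane, bowl 22 mm wide inside (y -11 to +11 mm); its back stands at y = -14 mm up to z = 62 mm, then bends to y = 0 at z = 80 mm. The bar lies across it, along own x.
- hook_tip (a point): Free end of the hook, at own y = +17 mm (+20 with the wire's radius), its top 26 mm above the seat. The hook is open on this +y side: the bar comes in from here above the tip, then goes down into the bowl.
- pointer (a joint): Travel of the red pointer ring round the tube and the hook down from zero, in m: 0 unloaded, end stop at 0.090. The hook moves straight down with the pointer against a lightly damped spring of 110 N/m (9.1 mm per newton). A load let go while the hand still bears part of it makes the pointer jump and bob.
- mouse: Black computer mouse, 105 x 60 x 36 mm, loose bystander; origin under its middle.
- phone_stand: Turquoise phone stand, 80 x 70 x 95 mm, loose bystander; origin under its middle.
- sand_timer: Sand timer with pale wooden ends, 52 mm diameter, 90 mm high, loose bystander; origin under its middle.
Not all that is in view belongs to the job. What is meant by the part that bears bar_mid is not pink, and is the larger of those in its own colour.

How it is judged:
By the outcome, as a careful person would: the job done as asked, in the order asked, and still so for the second after the job is handed in, with the robot touching nothing.
It also fails if it takes over 61 s, if anything falls off the work surface, if the arm or the gripper's body presses on something with over 40 N, if the wrist force passes 120 N, or if a joint passes its speed limit or range.

## Working session

There is one attempt and no reset: what is moved stays moved. The work goes in short steps, Python scripts to look and compute and a shell command to move; the robot and the scene stay as the last step left them, time stands still between calls to the robot, and variables do not carry over. Pictures are saved under pics/ and viewed, at most 10 in all, crops included, and the job is handed in when it is done.

```bash
mkdir -p pics; cat > h.py <<'E'
import numpy as np, cv2
from scipy.spatial.transform import Rotation as Ro
from station import arm, grab_frame, camera_params, spot_in
def cloud(name, d):
    p=camera_params(name); K=np.array(p["mtx"]);R=np.array(p["R"]);t=np.array(p["t"])
    v,u=np.mgrid[0:d.shape[0],0:d.shape[1]]
    c=np.stack([(u-K[0,2])/K[0,0]*d,(v-K[1,2])/K[1,1]*d,d],-1)
    return (c-t)@R
def proj(name,X):
    p=camera_params(name); c=np.array(p["R"])@np.array(X)+np.array(p["t"]); k=np.array(p["mtx"])@c
    return k[:2]/k[2]
E
python3 - <<'E'
from h import *
s=arm.get_state(); print({k:np.round(v,3).tolist() for k,v in s.items()})
for n in ["scene","top"]:
    im,d=grab_frame(n); cv2.imwrite(f"pics/{n}0.png",im); np.save(f"pics/{n}0.npy",d); P=cloud(n,d)
    for q in ["bar_mid","tray","stand","hook_seat","hook_tip","tube_end","pointer","mouse","phone_stand","sand_timer"]:
        for r in spot_in(q,n)[:4]:
            u,v=map(int,np.round(r["uv"])); print(n,q,(u,v),round(r["confidence"],2),P[v,u].round(3) if d[v,u]>0 else None)
E
```

```text
{'t': 0.0, 'q': [1.431, 0.359, 0.011, -0.0, -1.224, -0.288], 'qd': [-0.002, -0.001, -0.001, -0.001, 0.001, 0.002], 'joint_efforts': [0.003, -58.273, 29.305, 6.997, 0.007, -0.0], 'eef_pos': [0.28, 0.614, 0.226], 'ee_rot': [3.14, -0.0, -0.428], 'force': [0.382, -0.699, 0.075], 'moment': [0.028, -0.018, 0.056], 'gripper_force': 0.0, 'width': 0.088}
scene bar_mid (382, 360) 0.92 [0.644 0.36  0.022]
scene bar_mid (402, 237) 0.89 [0.291 0.223 0.027]
scene bar_mid (341, 285) 0.79 [0.527 0.162 0.009]
scene tray (404, 235) 0.81 [0.288 0.226 0.036]
scene tray (381, 365) 0.72 [0.658 0.365 0.027]
scene tray (338, 284) 0.6 [0.528 0.153 0.007]
scene stand (228, 236) 0.73 [ 0.59  -0.215  0.008]
scene hook_seat (236, 171) 0.5 [ 0.379 -0.383  0.031]
scene hook_tip (241, 181) 0.52 [ 0.538 -0.164  0.232]
scene pointer (232, 164) 0.44 [ 0.34  -0.448  0.001]
scene mouse (226, 176) 0.83 [ 0.419 -0.39   0.033]
scene phone_stand (444, 332) 0.89 [0.53  0.451 0.091]
scene sand_timer (309, 204) 0.74 [ 0.378 -0.062  0.066]
top bar_mid (226, 147) 0.95 [0.649 0.359 0.004]
top bar_mid (267, 252) 0.92 [0.295 0.219 0.023]
top bar_mid (279, 175) 0.64 [0.525 0.167 0.137]
top tray (267, 252) 0.98 [0.295 0.219 0.023]
top tray (280, 172) 0.82 [0.553 0.174 0.038]
top tray (220, 144) 0.58 [0.656 0.375 0.021]
top stand (382, 143) 0.76 [ 0.65  -0.167  0.009]
top stand (281, 172) 0.38 [0.553 0.171 0.036]
top tube_end (381, 144) 0.82 [ 0.646 -0.163  0.012]
top mouse (459, 213) 0.66 [ 0.406 -0.4    0.039]
top phone_stand (281, 172) 0.63 [0.553 0.171 0.036]
top phone_stand (194, 194) 0.6 [0.491 0.463 0.008]
top phone_stand (382, 145) 0.18 [ 0.643 -0.167  0.009]
top sand_timer (354, 228) 0.77 [ 0.362 -0.058  0.089]
```

View pics/scene0.png

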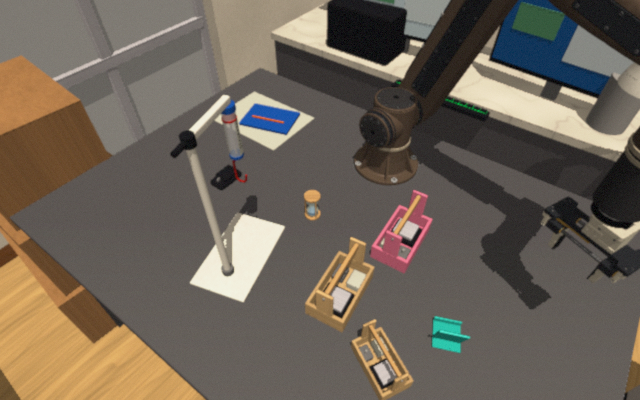

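View pics/top0.png

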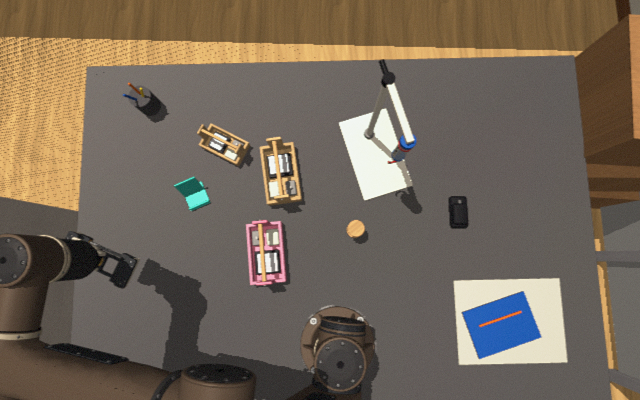

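The large plain caddy is at top (279,175) / scene (341,285). Its look-alikes are the pink one, scene (402,237) / top (267,252), and the small wooden one, scene (382,360) / top (223,145). I choose the large wooden one. The stand is at top (382,143), with the red hook at scene (240,178) open to one side.

```bash
python3 - <<'E'
from h import *
ims=[]
for n in ["scene","top"]:
    im=cv2.imread(f"pics/{n}0.png"); d=np.load(f"pics/{n}0.npy"); P=cloud(n,d)
    x,y,z=P[...,0],P[...,1],P[...,2]; hsv=cv2.cvtColor(im,cv2.COLOR_BGR2HSV)
    reg=(d>0)&(abs(x-.545)<.14)&(abs(y-.165)<.1)
    for lo,hi,nm in [(.105,.132,"bar"),(.134,.16,"upr"),(.035,.06,"rim")]:
        m=reg&(z>lo)&(z<hi)
        r=cv2.minAreaRect((P[m][:,:2]*1000).astype(np.float32)); print(n,nm,m.sum(),P[m].mean(0).round(4),np.round(r[0],1),np.round(r[1],1),round(r[2],1), "top z", np.percentile(P[m][:,2],[5,50,95]).round(4))
    m=(d>0)&(z>0)&(z<.025)&(hsv[...,1]<60)&(hsv[...,2]>170)&(abs(x-.6)<.2)&(y<0)&(y>-.36)
    r=cv2.minAreaRect((P[m][:,:2]*1000).astype(np.float32)); print(n,"plate",m.sum(),np.round(r[0],1),np.round(r[1],1),round(r[2],1),cv2.boxPoints(r).round().tolist())
    red=(d>0)&(((hsv[...,0]<6)|(hsv[...,0]>174))&(hsv[...,1]>150)&(hsv[...,2]>70))&(z>.15)&(y<0)
    for p in P[red]: print(n,"red",p.round(3))if n=="scene" else 0
    blue=(d>0)&(abs(hsv[...,0].astype(int)-112)<12)&(hsv[...,1]>120)&(z>.28)&(y<0)&(y>-.4)&(x>.35)
    q=P[blue]; 
    for lo,hi in [(.28,.4),(.4,.52)]:
        k=q[(q[:,2]>lo)&(q[:,2]<hi)]
        if len(k): print(n,"blue",len(k),k.mean(0).round(3),k.min(0).round(3),k.max(0).round(3))
    col=(d>0)&(z>.05)&(z<.44)&(hsv[...,1]<60)&(abs(x-.68)<.15)&(abs(y+.18)<.12); print(n,"col",col.sum(),np.median(P[col],0).round(3) if col.any() else 0)
c=cv2.imread("pics/scene0.png"); t=cv2.imread("pics/top0.png")
a=cv2.resize(c[90:200,180:270],(450,550),interpolation=cv2.INTER_CUBIC);b=cv2.resize(t[120:220,240:310],(350,500),interpolation=cv2.INTER_CUBIC)
b=cv2.copyMakeBorder(b,0,50,0,0,cv2.BORDER_CONSTANT); cv2.imwrite("pics/crop1.png",np.hstack([a,b]))
E
```

```text
scene bar 267 [0.5568 0.1766 0.1215] [550.5 174. ] [189.3  45.8] 7.9 top z [0.107  0.1227 0.1315]
scene upr 310 [0.5537 0.1733 0.1369] [547.5 172.7] [192.5  43.7] 7.1 top z [0.1343 0.1364 0.1409]
scene rim 1353 [0.5535 0.1796 0.0451] [547.4 171.7] [192.8 111. ] 7.1 top z [0.0356 0.0451 0.0545]
scene plate 3872 [ 613.7 -142.4] [280.8 170. ] 16.2 [[455.0, -100.0], [503.0, -263.0], [772.0, -185.0], [725.0, -22.0]]
scene red [ 0.535 -0.148  0.437]
scene red [ 0.53  -0.15   0.433]
scene red [ 0.538 -0.149  0.436]
scene red [ 0.536 -0.148  0.435]
scene red [ 0.532 -0.149  0.432]
scene red [ 0.544 -0.148  0.437]
scene red [ 0.542 -0.148  0.436]
scene red [ 0.54  -0.147  0.435]
scene red [ 0.553 -0.159  0.434]
scene red [ 0.551 -0.158  0.433]
scene red [ 0.551 -0.155  0.435]
scene red [ 0.55  -0.153  0.435]
scene red [ 0.547 -0.153  0.434]
scene red [ 0.546 -0.151  0.433]
scene red [ 0.546 -0.147  0.435]
scene red [ 0.542 -0.175  0.3  ]
scene red [ 0.543 -0.175  0.297]
scene red [ 0.543 -0.176  0.293]
scene red [ 0.542 -0.178  0.289]
scene red [ 0.539 -0.177  0.287]
scene red [ 0.541 -0.175 
[... 1894 characters left out ...]
 -0.151  0.467] [ 0.519 -0.165  0.456] [ 0.553 -0.146  0.474]
scene col 1416 [ 0.68  -0.119  0.345]
top bar 97 [0.5511 0.1732 0.1241] [544.7 173.6] [185.6  43.4] 6.4 top z [0.1089 0.1258 0.1318]
top upr 232 [0.5476 0.1737 0.1379] [548.9 173.9] [189.6  45.7] 6.7 top z [0.1345 0.1373 0.1434]
top rim 798 [0.5523 0.1788 0.0459] [549.7 174.6] [191.3 110.3] 7.0 top z [0.0358 0.0464 0.0559]
top plate 3456 [ 624.2 -168.6] [280.8 229.4] 16.3 [[457.0, -98.0], [522.0, -318.0], [791.0, -239.0], [727.0, -19.0]]
top blue 4 [ 0.522 -0.159  0.33 ] [ 0.521 -0.163  0.329] [ 0.525 -0.153  0.332]
top blue 109 [ 0.532 -0.161  0.473] [ 0.518 -0.181  0.465] [ 0.671 -0.113  0.489]
top col 367 [ 0.674 -0.12   0.306]
```

View pics/crop1.png

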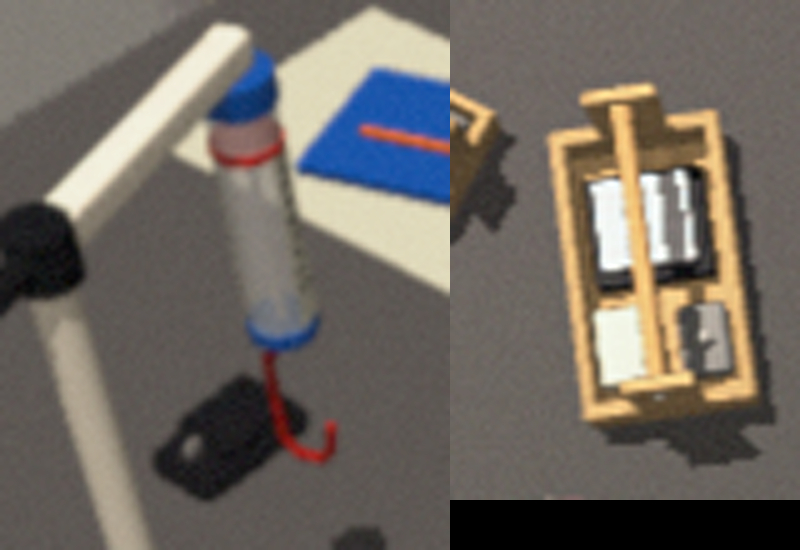

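The crop confirms it: plain wooden large caddy with the bar lengthwise, and the hook's tip to the right (towards +y, the caddy's side). Caddy centre is (0.549, 0.173) with yaw 7.0°. Hook is (0.537, -0.165) with yaw 16.2°, and the column and the red wire agree with that.

```bash
cat >> h.py <<'E'
def toolR(yaw,th):  # hand leaning back th towards own -x, y_tool=-own y
    c,s=np.cos(th),np.sin(th)
    return Ro.from_euler('z',yaw).as_matrix()@np.array([[c,0,s],[0,-1,0],[s,0,-c]])
def target(bar,yaw,th=np.radians(20)): # bar = bar_mid position
    R=toolR(yaw,th); return np.array(bar)+Ro.from_euler('z',yaw).apply([-.06,0,0])+R[:,2]*.019,R
def rel(p,R,p0=None,R0=None):
    s=arm.get_state(); p0=np.array(s["eef_pos"]) if p0 is None else p0
    R0=Ro.from_euler('xyz',s["ee_rot"]).as_matrix() if R0 is None else R0
    return np.r_[R0.T@(np.array(p)-p0)*1000, Ro.from_matrix(R0.T@R).as_rotvec()].round(3)
CAD=(np.array([.549,.1732,.125]),np.radians(7.0)); HK=(np.array([.537,-.165,.235]),np.radians(16.2))
E
python3 - <<'E'
from h import *
p,R=target(*CAD); pp=p-R[:,2]*.11
print(p,pp,rel(pp,R),rel(p,R))
E
```

```text
[0.49589718 0.16667979 0.10714584] [0.45855539 0.1620948  0.21051203] [ 3.49954e+02  3.37234e+02  1.60480e+01  9.60000e-02  3.40000e-01
 -5.44000e-01] [ 3.82026e+02  3.17567e+02  1.19414e+02  9.60000e-02  3.40000e-01
 -5.44000e-01]
```

```bash
python3 -m jog '[[[50,50,0,0,0,0,60],[100,95,0,0,0,-0.1,60],[150,140,0,0.02,0.05,-0.2,60],[200,190,5,0.04,0.12,-0.3,60],[250,240,10,0.06,0.2,-0.4,60],[300,290,15,0.08,0.28,-0.48,60],[350,337,16,0.096,0.34,-0.544,60],[350,337,16,0.096,0.34,-0.544,60],[350,337,16,0.096,0.34,-0.544,60],[350,337,16,0.096,0.34,-0.544,60],[350,337,16,0.096,0.34,-0.544,60]]]' 60
python3 - <<'E'
from h import *
p,R=target(*CAD); print(rel(p,R), arm.get_state()["q"], arm.get_state()["force"])
im,d=grab_frame("wrist"); cv2.imwrite("pics/wrist1.png",im)
im,d=grab_frame("wrist"); P=cloud("wrist",d)
x,y,z=P[...,0],P[...,1],P[...,2]
c=Ro.from_euler('z',-CAD[1]).apply((P-CAD[0]).reshape(-1,3)).reshape(P.shape)
m=(d>0)&(abs(z-.13)<.012)&(abs(c[...,0])<.078)&(abs(c[...,1])<.02); print("bar pts",m.sum())
q=c[m]; top=q[q[:,2]>0.006]; print(np.polyfit(top[:,0],top[:,1],1), top[:,1].min(),top[:,1].max(),np.percentile(top[:,2],[5,50,95]),top[:,0].min(),top[:,0].max())
u=c[(d>0)&(z>.134)&(z<.15)&(abs(c[...,1])<.05)&(abs(c[...,0])<.12)]; print(len(u),u.min(0),u.max(0))
E
```

```text
t: 2.48
eef_pos: [0.4587, 0.1634, 0.2108]
ee_rot: [-3.141, -0.349, 0.123]
force: [0.6, -0.1, -0.7]
width: 0.0599
gripper_force: 0.0
[-3.8100e-01  1.2870e+00  1.1012e+02 -1.0000e-03 -0.0000e+00  1.0000e-03] [ 0.93144548 -0.15950312 -0.8208731   0.3930145  -0.70174986  0.4868429 ] [ 0.56878958 -0.08250192 -0.69865741]
bar pts 3194
[ 0.00137579 -0.00109545] -0.0069420045441023984 0.0048820340898318845 [0.00773759 0.0099203  0.01114867] -0.07751085531271379 0.07775336283342221
4323 [-0.09471231 -0.02387438  0.00900035] [0.09312512 0.02196049 0.01826106]
```

```bash
sed -i 's/CAD=(np.array(\[.549,.1732/CAD=(np.array([.5484,.172/' h.py
python3 -m jog '[[[0,2.4,30,0,0,0,60],[0,2.4,60,0,0,0,60],[-1,2.4,85,0,0,0,60],[-1,2.4,100,0,0,0,60],[-1,2.4,110,0,0,0,60],[-1,2.4,110,0,0,0,60],[-1,2.4,110,0,0,0,30],[-1,2.4,110,0,0,0,10],[-1,2.4,110,0,0,0,0],[-1,2.4,110,0,0,0,0],[-1,2.4,110,0,0,0,0],[-1,2.4,110,0,0,0,0]]]' 60
python3 - <<'E'
from h import *
s=arm.get_state(); print(s["q"].round(3) if hasattr(s["q"],"round") else s["q"], s["force"],s["moment"])
p=np.array(s["eef_pos"]); _,R=target(*CAD); print(p, "up 20mm rel", rel(p+[0,0,.02],R))
E
```

```text
t: 4.08
eef_pos: [0.4953, 0.1644, 0.1068]
ee_rot: [-3.141, -0.349, 0.122]
force: [-1.3, 0.6, -0.1]
width: 0.0116
gripper_force: 60.0
[ 0.759  0.045 -1.     0.714 -0.316  0.274] [-1.34672166  0.60018083 -0.05609866] [0.11139628 1.80631688 0.22151061]
[0.49528933 0.16436088 0.10677555] up 20mm rel [ 6.8350e+00 -2.0000e-03 -1.8796e+01 -0.0000e+00  0.0000e+00 -0.0000e+00]
```

```bash

python3 -m jog '[[[1,0,-3,0,0,0,0],[2.4,0,-6.6,0,0,0,0],[4.1,0,-11.3,0,0,0,0],[6.8,0,-18.8,0,0,0,0],[10,0,-28,0,0,0,0],[13.7,0,-37.6,0,0,0,0],[13.7,0,-37.6,0,0,0,0],[13.7,0,-37.6,0,0,0,0]]]' 60
cat >> h.py <<'E'
def barfit(yaw,bar,tol=.03):
    """caddy pitch seen by the wrist camera: bar's top line; returns world top-centre points at both ends"""
    im,d=grab_frame("wrist"); P=cloud("wrist",d)
    c=Ro.from_euler('z',-yaw).apply((P-bar).reshape(-1,3)).reshape(P.shape)
    m=(d>0)&(abs(c[...,0])<.076)&(abs(c[...,1])<.012)&(abs(c[...,2]-.01)<tol)
    q=c[m]; out=[]
    xs=np.arange(-.02,.075,.01)
    for a in xs:
        k=q[abs(q[:,0]-a)<.005]
        out.append((np.median(k[:,2]),np.median(k[:,1])) if len(k)>20 else (np.nan,np.nan))
    out=np.array(out); g=~np.isnan(out[:,0])
    pz=np.polyfit(xs[g],out[g,0],1); py=np.polyfit(xs[g],out[g,1],1)
    up=c[(d>0)&(abs(c[...,1])<.03)&(c[...,0]>.078)&(c[...,0]<.105)&(c[...,2]>-.02)&(c[...,2]<.03)]
    print("bar pitch deg",np.degrees(np.arctan(pz[0])).round(2),"z0",pz[1].round(4),"yaw off deg",np.degrees(np.arctan(py[0])).round(2),"y0",py[1].round(4),"far upright xmax",np.percentile(up[:,0],98).round(4) if len(up) else None)
    return im
E
python3 - <<'E'
from h import *
s=arm.get_state(); print(np.round(s["q"],3), s["force"],s["moment"],s["width"])
p=np.array(s["eef_pos"]); R=toolR(CAD[1],np.radians(20)); R0=Ro.from_euler('xyz',s["ee_rot"]).as_matrix()
bar=p-R[:,2]*.019-Ro.from_euler('z',CAD[1]).apply([-.06,0,0]); print(bar)
cv2.imwrite("pics/wrist2.png",barfit(CAD[1],bar))
E
```

```text
t: 5.08
eef_pos: [0.4952, 0.1643, 0.1467]
ee_rot: [-3.141, -0.349, 0.122]
force: [-0.2, -1.0, -2.9]
width: 0.0115
gripper_force: 60.0
[ 0.822 -0.014 -0.895  0.507 -0.471  0.442] [-0.22353763 -1.03003096 -2.92488585] [-0.30388558  1.72495201 -0.03917047] 0.011543298294975732
[0.54833179 0.17081735 0.16454614]
bar pitch deg -0.25 z0 0.01 yaw off deg 0.04 y0 -0.0005 far upright xmax None
```

View pics/wrist2.png

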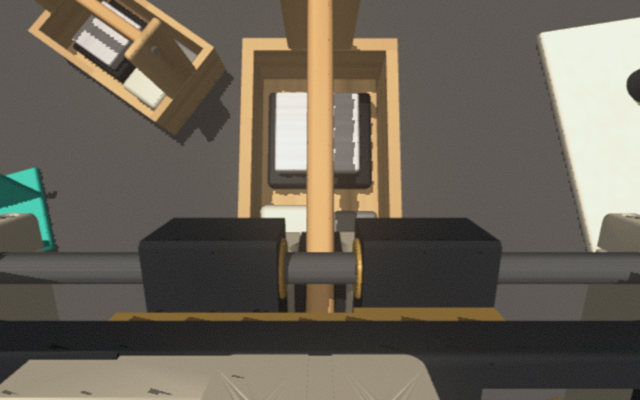

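The caddy hangs level in the fingers, clear of the desk and centred in the view (bar at column 320). Next, lift and carry.

```bash
cat >> h.py <<'E'
def hk(y,z,x=0,bias=np.zeros(3)):  # bar_mid world pos for hook-frame offsets
    return HK[0]*[1,1,0]+[0,0,z]+Ro.from_euler('z',HK[1]).apply([x,y,0])
def plan(a,b,ya,yb,n,s0=None):
    for f in np.linspace(1/n,1,n):
        print(rel(*target(np.array(a)*(1-f)+np.array(b)*f,ya*(1-f)+yb*f)).tolist())
E
python3 - <<'E'
from h import *
A=[.5483,.1708,.285]
plan([.5483,.1708,.1645],A,CAD[1],CAD[1],1); print(); plan(A,hk(.09,.285),CAD[1],HK[1],10)
E
```

```text
[41.276, -0.125, -113.396, 0.0, 0.001, -0.0]

[35.036, 25.045, -115.655, 0.006, 0.001, -0.015]
[28.809, 50.214, -117.908, 0.011, 0.001, -0.03]
[22.595, 75.382, -120.157, 0.017, 0.001, -0.046]
[16.394, 100.551, -122.401, 0.022, 0.001, -0.061]
[10.205, 125.718, -124.641, 0.028, 0.001, -0.076]
[4.03, 150.884, -126.875, 0.033, 0.001, -0.091]
[-2.132, 176.049, -129.105, 0.039, 0.001, -0.106]
[-8.282, 201.212, -131.331, 0.044, 0.001, -0.121]
[-14.418, 226.373, -133.552, 0.05, 0.001, -0.136]
[-20.542, 251.533, -135.768, 0.055, 0.001, -0.151]
```

```bash

python3 -m jog '[[[5,0,-13,0,0,0,0],[13,0,-36,0,0,0,0],[21,0,-58,0,0,0,0],[29,0,-80,0,0,0,0],[37,0,-102,0,0,0,0],[41,0,-113.4,0,0,0,0],[38,13,-114.5,0.003,0,-0.008,0],[32,38,-116.8,0.008,0,-0.022,0],[25.7,63,-119,0.014,0,-0.038,0],[19.5,88,-121.3,0.02,0,-0.053,0],[13.3,113,-123.5,0.025,0,-0.068,0],[7,138,-125.8,0.03,0,-0.083,0],[1,163,-128,0.036,0,-0.098,0],[-5.2,188,-130.2,0.041,0,-0.113,0],[-11,213,-132.4,0.047,0,-0.128,0],[-16.5,235,-134.3,0.051,0,-0.141,0],[-19.5,247,-135.4,0.054,0,-0.149,0],[-20.5,251.5,-135.8,0.055,0,-0.151,0],[-20.5,251.5,-135.8,0.055,0,-0.151,0],[-20.5,251.5,-135.8,0.055,0,-0.151,0]]]' 60
cat >> h.py <<'E'
def barpos():
    s=arm.get_state(); R=Ro.from_euler('xyz',s["ee_rot"]).as_matrix(); p=np.array(s["eef_pos"])-R[:,2]*.019
    th=np.arctan2(R[2,0],R[2,2]*-1); B=R@np.array([[np.cos(np.radians(20)),0,np.sin(np.radians(20))],[0,-1,0],[np.sin(np.radians(20)),0,-np.cos(np.radians(20))]]).T
    b=p+B@[.06,0,0]
    return b, Ro.from_euler('z',-HK[1]).apply(b-HK[0]), Ro.from_matrix(B).as_euler('xyz',degrees=True)
def hookview(name,save=None):
    im,d=grab_frame(name); P=cloud(name,d); hsv=cv2.cvtColor(im,cv2.COLOR_BGR2HSV)
    m=(d>0)&((hsv[...,0]<6)|(hsv[...,0]>174))&(hsv[...,1]>150)&(hsv[...,2]>70)&(P[...,2]>.12)
    h=Ro.from_euler('z',-HK[1]).apply(P[m]-HK[0]); h=h[(np.abs(h[:,:2])<.05).all(1)]
    if save: cv2.imwrite(save,im)
    return h,im,P
E
python3 - <<'E'
from h import *
b,l,e=barpos(); print("bar",b.round(4),"in hook frame",l.round(4),"rpy",e.round(2)); s=arm.get_state(); print(np.round(s["q"],3),s["force"],s["moment"],s["width"])
barfit(HK[1],b)
h,im,P=hookview("wrist","pics/wrist3.png"); print(len(h)); 
for lo,hi in [(-.01,.01),(.01,.03),(.03,.06)]:
    k=h[(h[:,2]>lo)&(h[:,2]<hi)]; print(lo,len(k),k.min(0).round(4) if len(k) else 0,k.max(0).round(4)if len(k) else 0, np.median(k,0).round(4) if len(k) else 0)
h,im,P=hookview("scene","pics/scene3.png"); print("scene",len(h),h.min(0),h.max(0))
E
```

```text
t: 7.62
eef_pos: [0.4607, -0.0929, 0.2672]
ee_rot: [-3.141, -0.348, 0.283]
force: [-0.8, -0.2, -3.0]
width: 0.0116
gripper_force: 60.0
bar [ 0.5121 -0.078   0.285 ] in hook frame [0.0003 0.0905 0.05  ] rpy [1.00e-02 4.00e-02 1.62e+01]
[ 0.194 -0.215 -0.56  -0.039 -0.879  1.679] [-0.77781199 -0.18337879 -2.9782705 ] [-5.58375380e-01  1.65941905e+00 -1.34215192e-03] 0.011570593365240089
bar pitch deg -0.25 z0 0.0104 yaw off deg -0.06 y0 -0.0001 far upright xmax None
765
-0.01 316 [-0.0036 -0.014  -0.0025] [0.0017 0.0098 0.0099] [-0.0012 -0.0055  0.001 ]
0.01 244 [-0.0037 -0.0142  0.0101] [0.0016 0.0193 0.03  ] [-0.0017 -0.0117  0.0241]
0.03 205 [-0.0038 -0.0144  0.03  ] [ 0.0009 -0.011   0.0496] [-0.0023 -0.0121  0.0395]
scene 75 [-0.00389726 -0.01594682 -0.00290597] [0.0170794  0.01889058 0.20368013]
```

View pics/wrist3.png

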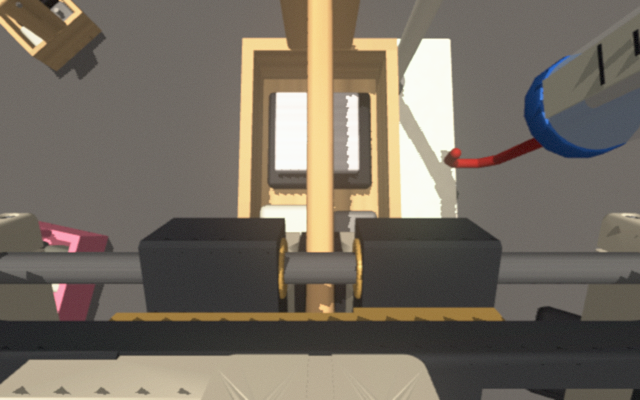

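The wrist view shows the hook tip at (455,158), open towards the bar. The measured wire agrees with my stand frame to 1 mm. The bar is 90 mm from the hook plane and level at z 0.285, so I move in.

```bash

python3 -m jog '[[[0,8,0,0,0,0,0],[0,18,0,0,0,0,0],[0,30,0,0,0,0,0],[0,42,0,0,0,0,0],[0,54,0,0,0,0,0],[0,64,0,0,0,0,0],[0,72,0,0,0,0,0],[0,79,0,0,0,0,0],[0,84,0,0,0,0,0],[0,88,0,0,0,0,0],[0,90.5,0,0,0,0,0],[0,90.5,0,0,0,0,0],[0,90.5,0,0,0,0,0],[0,90.5,0,0,0,0,0]]]' 60
python3 - <<'E'
from h import *
b,l,e=barpos(); print("bar",b.round(4),"in hook frame",l.round(4),"rpy",e.round(2)); s=arm.get_state(); print(np.round(s["q"],3),s["force"],s["moment"],s["width"])
barfit(HK[1],b)
h,im,P=hookview("wrist","pics/wrist4.png"); print(len(h),h.min(0).round(4),h.max(0).round(4)); 
h,im2,P=hookview("scene"); print("scene",len(h)); k=h[h[:,2]<.1]; print(k.min(0),k.max(0)); k=h[h[:,2]>.15]; print("ring",len(k),k.mean(0))
cv2.imwrite("pics/c4.png",np.hstack([cv2.resize(im2[80:260,160:320],(480,540),interpolation=cv2.INTER_CUBIC),cv2.resize(im[0:270,200:360],(320,540))]))
E
```

```text
t: 9.52
eef_pos: [0.486, -0.18, 0.2675]
ee_rot: [-3.141, -0.349, 0.283]
force: [0.3, 0.8, -3.1]
width: 0.0116
gripper_force: 60.0
bar [ 0.5373 -0.1651  0.2853] in hook frame [ 0.0003 -0.0002  0.0503] rpy [1.00e-02 0.00e+00 1.62e+01]
[-0.072 -0.089 -0.415 -0.15  -0.922  1.996] [ 0.28022005  0.80724034 -3.09493126] [-0.55467777  1.6592397   0.00296409] 0.011555983637045205
bar pitch deg -0.94 z0 0.0101 yaw off deg 0.09 y0 -0.0002 far upright xmax None
69 [-0.0033 -0.0115  0.0036] [0.0008 0.0176 0.027 ]
scene 56
[-0.041929   -0.01808729 -0.04399154] [0.00387958 0.01918251 0.0653109 ]
ring 17 [0.00966686 0.01092009 0.19931931]
```

View pics/c4.png

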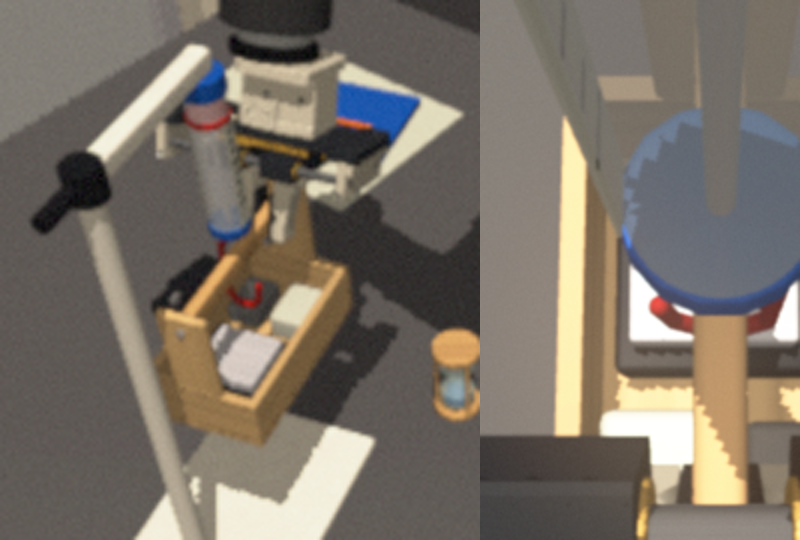

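The bar (right crop, column 720) is over the bowl, between the red tip at (660,305) and the back, below the tube. Next, lower to just above the seat and average the force.

```bash

python3 -m jog '[[[-1,0,3,0,0,0,0],[-3,0,8,0,0,0,0],[-5.5,0,15,0,0,0,0],[-8,0,22,0,0,0,0],[-10,0,28,0,0,0,0],[-11.6,0,32,0,0,0,0],[-12.3,0,33.8,0,0,0,0],[-12.3,0,33.8,0,0,0,0],[-12.3,0,33.8,0,0,0,0]]]' 60
cat >> h.py <<'E'
def report(n=6):
    F=[];M=[]
    for i in range(n):
        h,im,P=hookview("scene"); s=arm.get_state(); F.append(s["force"]); M.append(s["moment"])
    k=h[h[:,2]>.1]; print("F",np.mean(F,0).round(2),"sd",np.std(F,0).round(2),"M",np.mean(M,0).round(3),"ring",len(k),k.mean(0).round(4) if len(k) else 0)
    b,l,e=barpos(); print("bar in hook frame",l.round(4),"underside-seat0 mm",((l[2]-.01)*1000).round(1),"rpy",e.round(2),"t",s["t"])
E
python3 - <<'E'
from h import *
report(); barfit(HK[1],barpos()[0])
E
```

```text
t: 10.8
eef_pos: [0.4861, -0.1802, 0.2318]
ee_rot: [3.142, -0.349, 0.283]
force: [0.8, -0.6, -3.6]
width: 0.0111
gripper_force: 60.0
F [ 0.06 -0.32 -2.82] sd [0.43 0.44 0.59] M [-0.537  1.6    0.01 ] ring 17 [0.0087 0.0114 0.1988]
bar in hook frame [ 0.0003 -0.0003  0.0144] underside-seat0 mm 4.4 rpy [1.000e-02 0.000e+00 1.619e+01] t 11.1
bar pitch deg -2.33 z0 0.0097 yaw off deg -1.19 y0 -0.0005 far upright xmax None
```

```bash

python3 -m jog '[[[-0.5,0,1.4,0,0,0,0],[-1,0,2.8,0,0,0,0],[-1.5,0,4.2,0,0,0,0],[-2,0,5.6,0,0,0,0],[-2.5,0,7,0,0,0,0],[-3,0,8.4,0,0,0,0],[-3.5,0,9.7,0,0,0,0],[-4.1,0,11.3,0,0,0,0],[-4.1,0,11.3,0,0,0,0],[-4.1,0,11.3,0,0,0,0]]]' 60
cat >> h.py <<'E'
def level(name="scene"):
    im,d=grab_frame(name); P=cloud(name,d); b,l,e=barpos()
    c=Ro.from_euler('z',-HK[1]).apply((P-b).reshape(-1,3)).reshape(P.shape); hsv=cv2.cvtColor(im,cv2.COLOR_BGR2HSV)
    m=(d>0)&(abs(hsv[...,0].astype(int)-16)<8)&(hsv[...,1]>60)&(c[...,2]<.05)&(c[...,2]>-.16)&(abs(c[...,1])<.08)&(abs(c[...,0])<.12)
    q=c[m]; up=q[np.abs(q[:,1])<.03]
    f=up[(up[:,0]>.07)]; n=up[up[:,0]<-.07]
    rim=q[(q[:,1]>.044)]; r=[]
    for a in np.arange(-.085,.09,.01):
        k=rim[abs(rim[:,0]-a)<.005]
        r.append([a,np.percentile(k[:,2],92)] if len(k)>6 else [a,np.nan])
    r=np.array(r); g=~np.isnan(r[:,1])
    print("upright tops far/near",np.percentile(f[:,2],97).round(4) if len(f) else 0,np.percentile(n[:,2],97).round(4) if len(n) else 0,"rim pitch(rise to +x) deg",np.degrees(np.arctan(np.polyfit(r[g,0],r[g,1],1)[0])).round(2),"rim z",np.nanmean(r[:,1]).round(4),g.sum())
    return im
E
python3 - <<'E'
from h import *
report(); cv2.imwrite("pics/s5.png",level())
E
```

```text
t: 12.4
eef_pos: [0.486, -0.1801, 0.2195]
ee_rot: [-3.141, -0.349, 0.283]
force: [-0.4, 0.0, -2.6]
width: 0.0119
gripper_force: 60.0
F [-0.45 -0.13 -2.45] sd [0.45 0.36 0.47] M [-0.477  1.583  0.008] ring 18 [0.012  0.0087 0.1917]
bar in hook frame [ 0.0004 -0.0003  0.0024] underside-seat0 mm -7.6 rpy [1.000e-02 0.000e+00 1.619e+01] t 12.7
upright tops far/near 0.0147 0.0122 rim pitch(rise to +x) deg -0.19 rim z -0.0717 18
```

```bash

python3 -m jog '[[[-0.4,0,1,0,0,0,0],[-0.7,0,2,0,0,0,0],[-1.1,0,3,0,0,0,0],[-1.4,0,4,0,0,0,0],[-1.8,0,5,0,0,0,0],[-2.2,0,6,0,0,0,0],[-2.6,0,7,0,0,0,0],[-2.9,0,8,0,0,0,0],[-3.3,0,9,0,0,0,0],[-3.6,0,10,0,0,0,0],[-4.1,0,11.3,0,0,0,0],[-4.1,0,11.3,0,0,0,0],[-4.1,0,11.3,0,0,0,0]]]' 60
python3 - <<'E'
from h import *
report(16); level()
E
```

```text
t: 14.38
eef_pos: [0.4861, -0.1801, 0.2075]
ee_rot: [-3.141, -0.349, 0.283]
force: [-1.0, 0.1, -1.3]
width: 0.0118
gripper_force: 60.0
F [-0.8  -0.16 -1.05] sd [0.5  0.52 0.35] M [-0.463  1.439  0.018] ring 17 [0.0125 0.0071 0.1797]
bar in hook frame [ 0.0003 -0.0003 -0.0097] underside-seat0 mm -19.7 rpy [1.000e-02 1.000e-02 1.619e+01] t 15.175
upright tops far/near 0.0151 0.0143 rim pitch(rise to +x) deg -0.08 rim z -0.072 18
```

```bash

python3 -m jog '[[[-0.3,0,0.8,0,0,0,0],[-0.6,0,1.6,0,0,0,0],[-0.9,0,2.4,0,0,0,0],[-1.2,0,3.2,0,0,0,0],[-1.5,0,4,0,0,0,0],[-1.7,0,4.8,0,0,0,0],[-2,0,5.6,0,0,0,0],[-2.3,0,6.4,0,0,0,0],[-2.6,0,7.2,0,0,0,0],[-2.9,0,8,0,0,0,0],[-2.9,0,8,0,0,0,0],[-2.9,0,8,0,0,0,0]]]' 60
python3 - <<'E'
from h import *
report(24); level()
E
```

```text
t: 16.73
eef_pos: [0.486, -0.1801, 0.1989]
ee_rot: [-3.141, -0.349, 0.283]
force: [-0.3, -0.2, -0.1]
width: 0.0115
gripper_force: 60.0
F [-0.81 -0.34 -0.13] sd [0.43 0.37 0.47] M [-0.471  1.38   0.009] ring 17 [0.0115 0.0074 0.171 ]
bar in hook frame [ 0.0003 -0.0003 -0.0182] underside-seat0 mm -28.2 rpy [1.000e-02 1.000e-02 1.619e+01] t 17.925
upright tops far/near 0.0155 0.0108 rim pitch(rise to +x) deg 0.09 rim z -0.0717 18
```

```bash

python3 -m jog '[[[-0.2,0,0.5,0,0,0,0],[-0.35,0,1,0,0,0,0],[-0.35,0,1,0,0,0,0],[-0.35,0,1,0,0,0,0],[-0.35,0,1,0,0,0,0]]]' 30
python3 -m jog '[[[0,0,0,0,0,0,0],[0,0,0,0,0,0,0],[0,0,0,0,0,0,0],[0,0,0,0,0,0,0]]]' 10
python3 -m jog '[[[0,0,0,0,0,0,0],[0,0,0,0,0,0,0],[0,0,0,0,0,0,0],[0,0,0,0,0,0,0]]]' 3
python3 - <<'E'
from h import *
report(24); level()
E
```

```text
t: 18.6
eef_pos: [0.4861, -0.1801, 0.1979]
ee_rot: [-3.141, -0.349, 0.283]
force: [-0.5, 0.1, 0.3]
width: 0.0116
gripper_force: 30.0
t: 19.1
eef_pos: [0.486, -0.1801, 0.1978]
ee_rot: [-3.141, -0.349, 0.283]
force: [-0.3, 0.4, 0.8]
width: 0.0118
gripper_force: 10.0
t: 19.6
eef_pos: [0.4861, -0.1801, 0.1979]
ee_rot: [-3.141, -0.349, 0.282]
force: [-1.2, -0.5, -0.1]
width: 0.0121
gripper_force: 3.0
F [-0.61 -0.46 -0.11] sd [0.57 0.4  0.33] M [-0.463  1.25  -0.014] ring 14 [0.0126 0.0072 0.1703]
bar in hook frame [ 0.0004 -0.0003 -0.0193] underside-seat0 mm -29.3 rpy [1.000e-02 0.000e+00 1.619e+01] t 20.8
upright tops far/near 0.0156 0.0102 rim pitch(rise to +x) deg -0.08 rim z -0.0719 18
```

Residual is about 0.1 N, the caddy is level, and nothing shifted at 3 N grip. Release gently.

```bash

python3 -m jog '[[[0,0,0,0,0,0,12.5],[0,0,0,0,0,0,13.5],[0,0,0,0,0,0,15],[0,0,0,0,0,0,18],[0,0,0,0,0,0,22],[0,0,0,0,0,0,28],[0,0,0,0,0,0,34],[0,0,0,0,0,0,40],[0,0,0,0,0,0,40]]]' 3
python3 - <<'E'
from h import *
report(4); level(); h,im,P=hookview("wrist","pics/wrist6.png")
for i in range(6): report(3); level()
E
```

```text
t: 21.98
eef_pos: [0.486, -0.1801, 0.1978]
ee_rot: [-3.141, -0.349, 0.282]
force: [-0.1, -0.0, 0.1]
width: 0.0398
gripper_force: 0.0
F [-0.02  0.06  0.27] sd [0.27 0.26 0.58] M [-4.020e-01  1.055e+00  1.000e-03] ring 14 [0.0129 0.0083 0.1704]
bar in hook frame [ 0.0004 -0.0003 -0.0193] underside-seat0 mm -29.3 rpy [1.000e-02 1.000e-02 1.619e+01] t 22.175
upright tops far/near 0.0153 0.0148 rim pitch(rise to +x) deg -0.01 rim z -0.072 18
F [-0.16  0.29  0.05] sd [0.47 0.28 0.35] M [-0.389  1.097 -0.027] ring 13 [0.0125 0.008  0.1703]
bar in hook frame [ 0.0003 -0.0003 -0.0193] underside-seat0 mm -29.3 rpy [1.000e-02 1.000e-02 1.619e+01] t 22.425
upright tops far/near 0.0152 0.0149 rim pitch(rise to +x) deg 0.01 rim z -0.0719 18
F [0.07 0.3  0.13] sd [0.49 0.15 0.35] M [-0.413  1.072 -0.031] ring 13 [0.0125 0.0081 0.1703]
bar in hook frame [ 0.0004 -0.0003 -0.0193] underside-seat0 mm -29.3 rpy [1.000e-02 1.000e-02 1.619e+01] t 22.625
upright tops far/near 0.0151 0.0154 rim pitch(rise to +x) deg -0.2 rim z -0.072 18
F [-0.43 -0.49  0.28] sd [0.65 0.58 0.27] M [-0.361  1.063 -0.004] ring
[... 414 characters left out ...]
-02 1.619e+01] t 23.025
upright tops far/near 0.0151 0.0145 rim pitch(rise to +x) deg -0.22 rim z -0.0715 18
F [-0.   -0.51  0.16] sd [0.19 0.26 0.32] M [-0.395  1.08  -0.012] ring 13 [0.012  0.0077 0.1698]
bar in hook frame [ 0.0004 -0.0003 -0.0193] underside-seat0 mm -29.3 rpy [1.000e-02 1.000e-02 1.619e+01] t 23.225
upright tops far/near 0.0152 0.016 rim pitch(rise to +x) deg -0.26 rim z -0.0716 18
F [-0.25  0.15  0.18] sd [0.49 0.38 0.96] M [-0.387  1.113 -0.006] ring 14 [0.012  0.0067 0.1697]
bar in hook frame [ 0.0004 -0.0003 -0.0193] underside-seat0 mm -29.3 rpy [1.000e-02 1.000e-02 1.619e+01] t 23.425
upright tops far/near 0.0153 0.0156 rim pitch(rise to +x) deg 0.02 rim z -0.0719 18
```

View pics/wrist6.png

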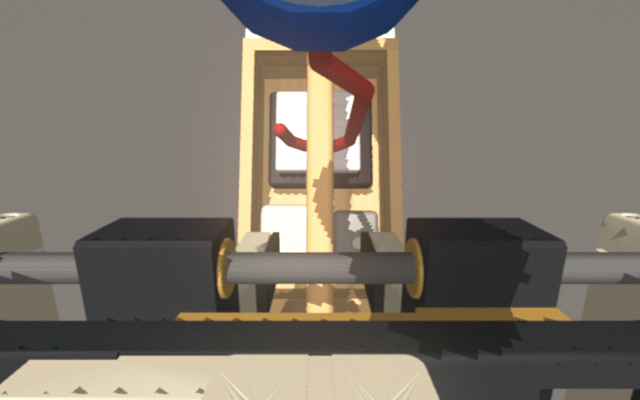

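The fingers are clear of the bar on both sides, the bar rests in the bowl, and the pointer is steady. Withdraw straight back.

```bash

python3 -m jog '[[[0,0,-4,0,0,0,40],[0,0,-10,0,0,0,40],[0,0,-20,0,0,0,40],[0,0,-35,0,0,0,40],[0,0,-50,0,0,0,40],[0,0,-70,0,0,0,40],[0,0,-90,0,0,0,40],[0,0,-110,0,0,0,40],[0,0,-130,0,0,0,40],[0,0,-140,0,0,0,40],[0,0,-140,0,0,0,40],[0,0,-140,0,0,0,40],[0,0,-140,0,0,0,40],[0,0,-140,0,0,0,40],[0,0,-140,0,0,0,40],[0,0,-140,0,0,0,40],[0,0,-140,0,0,0,40],[0,0,-140,0,0,0,40]]]'
python3 - <<'E'
from h import *
b=HK[0]+[0,0,-.0193]
h_=__import__('h'); h_.barpos=lambda:(b,np.array([0,0,-.0193]),np.zeros(3))
for i in range(4):
    im=level(); h,_,_=hookview("scene"); k=h[h[:,2]>.1]; print(k.mean(0).round(4))
print(arm.get_state()["t"]); cv2.imwrite("pics/s7.png",im)
E
```

```text
t: 25.72
eef_pos: [0.4401, -0.1935, 0.3294]
ee_rot: [-3.141, -0.349, 0.282]
force: [0.2, 0.7, 0.5]
width: 0.04
gripper_force: 0.0
upright tops far/near 0.0155 0.016 rim pitch(rise to +x) deg -0.66 rim z -0.0716 18
[0.0127 0.0073 0.1704]
upright tops far/near 0.0158 0.0159 rim pitch(rise to +x) deg -0.06 rim z -0.0719 18
[0.0118 0.0075 0.1697]
upright tops far/near 0.015 0.0158 rim pitch(rise to +x) deg 0.12 rim z -0.0721 18
[0.012  0.0081 0.17  ]
upright tops far/near 0.0153 0.0149 rim pitch(rise to +x) deg -0.13 rim z -0.072 18
[0.0126 0.0083 0.1705]
26.125
```

View pics/s7.png

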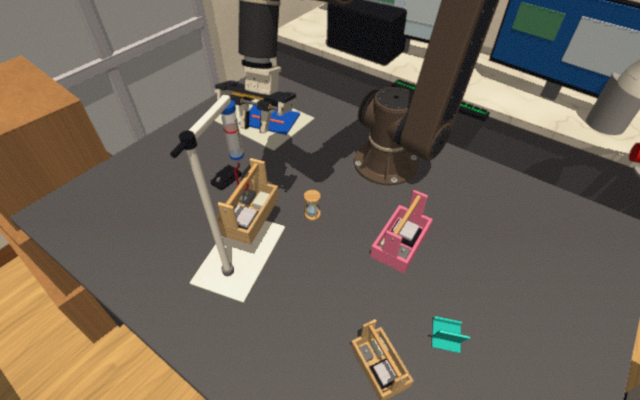

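The caddy hangs level and still on the hook at (248,205). The hand is clear and the other things are where they were. I wait two more seconds, then hand in.

```bash

python3 -m jog '[[[0,0,-20,0,0,0,40],[0,0,-30,0,0,0,40],[0,0,-30,0,0,0,40],[0,0,-30,0,0,0,40],[0,0,-30,0,0,0,40],[0,0,-30,0,0,0,40],[0,0,-30,0,0,0,40],[0,0,-30,0,0,0,40],[0,0,-30,0,0,0,40],[0,0,-30,0,0,0,40],[0,0,-30,0,0,0,40],[0,0,-30,0,0,0,40],[0,0,-30,0,0,0,40],[0,0,-30,0,0,0,40],[0,0,-30,0,0,0,40],[0,0,-30,0,0,0,40]]]' && python3 -c "from station import arm; print(arm.job_done())"
```

```text
t: 28.12
eef_pos: [0.4302, -0.1964, 0.3576]
ee_rot: [-3.141, -0.349, 0.282]
force: [0.6, 0.6, 0.3]
width: 0.04
gripper_force: 0.0
the job is handed in; nothing more can be done
None
```

The caddy hangs level and still by the middle of its bar on the hook, with the pointer at rest about 29 mm down (roughly 0.33 kg); the job was handed in at 28 s.

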